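# Shim the rocking stirrer level with a wedge

### The job

The magnetic stirrer rocks because its front right foot is too short, so that corner has sagged. Push the wooden wedge along the worktop, thin end first, under that foot just until the stirrer stands level again, and leave the wedge there, flat on the worktop. Push only the wedge, from behind, without picking it up; do not touch the stirrer, keep it where it stands with the beaker on it, and leave everything else alone.

Things in the scene. Friction and masses are not known exactly. Their poses are not given: they have to be found in the camera images.
- stirrer: low grey magnetic stirrer, loose, about 1.5 kg, square case 180 x 180 mm, underside 28 mm above the worktop, knobs on the front. Four domed feet (14 mm radius) at x, y = +-68 mm; three end at z = 0, the front right one (-68, -68) 8 mm higher, so it leans to that corner by about 0.08 rad. Origin: centre of the case at worktop level; x to its back, y to its left, z up, vertical when level
- short_foot (a point): lowest point of the stirrer's short front right foot, 22 mm inside the right and front faces. On the worktop at the start, pressing with about 2 N; 8 mm above it when level. Until level the wedge slides under it with a push of some 3 to 5 N; some 5 mm of wedge travel beyond level it jams, the push rises to 7 to 14 N and the wedge shoves the stirrer along
- wedge: loose hardwood wedge, 120 x 44 mm, about 0.12 kg, lying flat to the right of the stirrer, thin end roughly towards the short foot. Origin: centre of its underside; x to the thin end (+60 mm), z up. Its top rises evenly from 1.5 mm at x +60 to 16.6 mm at x -48; then a square heel 26 mm high to x -60. The stirrer is level with the foot over about x +14 mm; anything from +22 to +10 will do
- wedge_tip (a point): middle of the thin front edge of the wedge, at its underside
- plate (a point): middle of the top of the stirrer's round white plate (132 mm diameter), 73 mm above the worktop when level
- wedge_heel (a point): the place to push: middle of the upright back face of the wedge's heel, 13 mm above its underside
- beaker: glass beaker, 71 mm diameter, 88 mm high, standing loose in the middle of the stirrer's plate; origin at the centre of its underside, z up
- petri: glass petri dish, 67 mm diameter, 18 mm high, bystander; origin at the centre of its underside
- timer_box: bench timer, 58 x 68 x 19 mm, bystander; origin at the centre of its underside
- brass_weight: brass weight with a knob, 28 mm diameter, 35 mm high, bystander; origin at the centre of its underside
- brass_weight_small: smaller brass weight with a knob, 23 mm diameter, 28 mm high, bystander; origin at the centre of its underside
Things that resemble listed ones, but are neither listed nor needed, are in the scene too. There is more than one size of the wedge; the job needs the smallest.

How it is judged:
By the outcome, as a careful person would: the job done as asked, in the order asked, and still so for the second after the job is handed in, with the robot touching nothing.
It also fails if it takes over 38 s, if anything falls off the work surface, if the arm or the gripper's body presses on something with over 40 N, if the wrist force passes 120 N, or if a joint passes its speed limit or range.

### The arm

A 7-joint arm with a two-finger parallel gripper is mounted at the origin on a cart in front of the work surface, level with it; the furniture and walls round the work are solid. World frame = base frame: x ahead of the robot, y to its left, z up, the work surface at z = 0. Lengths are in m, angles in rad, forces in N, time in s.
With the tool pointing down it reaches from about 0.4 to 0.875 m from the base axis. Payload 19.3 kg.
Tool frame: the origin (TCP) lies at the very end of the fingers, on their centre line; the grasp point (between the pads) lies 19 mm behind it; z points along the fingers, y is the direction in which the jaws open and shut (so a half turn about z gives the same grasp; the last joint's range is limited). The gripper opens to 85 mm and grips with 20 to 120 N. Pads are 22 mm wide; open, the fingers measure 114 mm over their backs; the gripper's body (76 mm by 85 mm) begins 54 mm behind the grasp point. The pads swing forward as they close: fully open they stand 13 mm farther back than shut.
Start: joints at [1.111, 0.521, -0.036, 1.599, 0.021, 1.021, -0.113], TCP at [0.237, -0.578, 0.231] pointing down, gripper open.
Joint ranges: [-2.91, 2.91], [-0.3, 2.13], [-1.5, 1.42], [0.17, 2.43], [-1.26, 4.41], [0.16, 1.93], [-2.52, 2.52]. Speed limits (rad/s): [1.89, 1.89, 2.39, 2.39, 3.01, 3.01, 3.01].

### API

Orientations are given as [roll, pitch, yaw] about the fixed x, y, z axes, in that order (R = Rz(yaw) Ry(pitch) Rx(roll)).
In Python, from workcell import bot, viewer gives the robot as it stands.
- The arm moves only by the shell command python3 -m creep 'ROWS' [FORCE]. ROWS is JSON, a list of rows, each an object of numbers: "rx", "ry", "rz": the turn, a rotation vector about the tool's x, y, z in degrees; "tx", "ty", "tz": the shift along the tool's x, y, z in mm; "hand": the closure, from -1 (fully open) to 1 (shut), so that 0 is half open. In form: [{"rx": .., "ry": .., "rz": .., "tx": .., "ty": .., "tz": .., "hand": ..}, ...]. A call has 1 to 8 rows; each row is the pose to reach, as a shift and turn from the pose commanded when the call began, along the tool's axes at that moment; what a row does not reach only later rows make up. A row lasts 1/10 s, in which the tool goes at most 50 mm and 8.59 degrees, less where a joint would pass 70% of its speed; a pose out of reach is approached as far as the arm can. A call with a gripper value outside its range is refused whole. The fingers move at their own pace and stop on an object; FORCE is the grip in N (left out, the last holds). Time passes only in rows, so rows that repeat a pose let the fingers close. It gives the time, the measured TCP pose, the force and the opening at its end, in the units of the state.
- bot.observe(): the state, without advancing time (a new reading comes with each control period).
- viewer.grab_frame(name): name is "scene" or "top" or "wrist"; returns a dict with "pixels" (480x640x3 uint8, blue, green, red), "vertical_fov" (degrees; the focal length in pixels is half the picture's height over the tangent of half this angle, whatever the lens; pixels are square), "cx", "cy" (the principal point, pixels), "rvec" (rotation vector, rad) and "tvec" (3), from world to camera coordinates, as OpenCV has them; the wrist camera has in their place "tool_from_camera" (4x4, takes a point from camera to tool coordinates, whose origin is the TCP and whose axes are the flange's). Camera axes: x right, y down, z forward; pixel columns grow to the right and rows downward; lengths in m; the calibration is good to about 2 mm. A picture is of the moment at which its call begins: read the wrist's pose just before it. There is no depth.
- bot.job_done(): hands the job in, once; it reports no verdict.
Trained networks look in a picture, given as the dict that the camera call returned (one of the last four; its "shot" number tells which), for a name from the list of things; names that differ only in an ending like _2 or _b are one class to them, and where a whole thing is asked for, a point or a joint stands for the part that bears it (a point fixed in the world has none). Each returns a list of dicts, best first, with "score" (0 to 1); they miss things now and then, are a little off and sometimes report something else, mostly with a low value. They report only what shows in the picture. A call takes as long as a camera call. They do not tell look-alikes from the thing itself.
- viewer.outline_of(target, picture): "mask" (480x640 bool, what is visible of it) and "bbox" ([left, top, right, bottom] in pixels, round what is visible of it).
The state is a dict: "clock": time; "qpos": joint angles; "qd": joint speeds; "joint_efforts": joint torques, N m; "position": TCP position; "tool_rot": TCP orientation; "force": force on the tool from outside, world axes, zero at the start; "moment": the same for the moment, N m; "grip_width": finger opening in m.
Only numpy, scipy, OpenCV 4.12 (cv2) and the standard library are available. Lean on these libraries where they do the work, as an engineer would, in place of code of your own. Each camera call takes 0.05 s, during which the arm holds its last target.

## Working session

There is one attempt and no reset: what is moved stays moved. The work goes in short steps, Python scripts to look and compute and a shell command to move; the robot and the scene stay as the last step left them, time stands still between calls to the robot, and variables do not carry over. Pictures are saved under pics/ and viewed, and the job is handed in when it is done.

```bash
mkdir -p pics; ls; python3 - <<'E'
from workcell import bot, viewer
import cv2
s=bot.observe(); print({k:s[k] for k in('clock','position','tool_rot','grip_width','force')})
for n in("scene","top","wrist"):
    f=viewer.grab_frame(n); cv2.imwrite(f"pics/{n}0.png",f["pixels"])
    print(n,{k:v for k,v in f.items() if k!="pixels"})
E
```

```text
pics
{'clock': 0.0, 'position': array([ 0.237326  , -0.57779778,  0.23070618]), 'tool_rot': array([-3.14038903e+00,  7.56411580e-05,  3.89794933e-01]), 'grip_width': 0.08557236545008727, 'force': array([ 0.32151814, -0.3682379 ,  0.82433271])}
scene {'vertical_fov': 54.15833276069719, 'cx': 325.07033664719665, 'cy': 242.52743180547316, 'rvec': array([ 2.36795268, -0.68236967,  0.23213143]), 'tvec': array([-0.45531182,  0.28508066,  0.82474097]), 'shot': 1}
top {'vertical_fov': 46.96030640024636, 'cx': 323.9609265094107, 'cy': 241.8747222692892, 'rvec': array([ 2.20475498, -2.16977571,  0.07156132]), 'tvec': array([0.03307696, 0.58168343, 1.57543291]), 'shot': 2}
wrist {'vertical_fov': 60.9017504235755, 'cx': 323.7916622002282, 'cy': 254.12315817589464, 'tool_from_camera': array([[ 1.55770876e-03, -9.46874138e-01, -3.21600591e-01,
         8.30116334e-02],
       [ 9.99998728e-01,  1.36484231e-03,  8.25162972e-04,
         5.37063688e-04],
       [-3.42391386e-04, -3.21601467e-01,  9.46875060e-01,
        -1.42441955e-01],
       [ 0.00000000e+00,  0.00000000e+00,  0.00000000e+00,
         1.00000000e+00]]), 'shot': 3}
```

View pics/scene0.png

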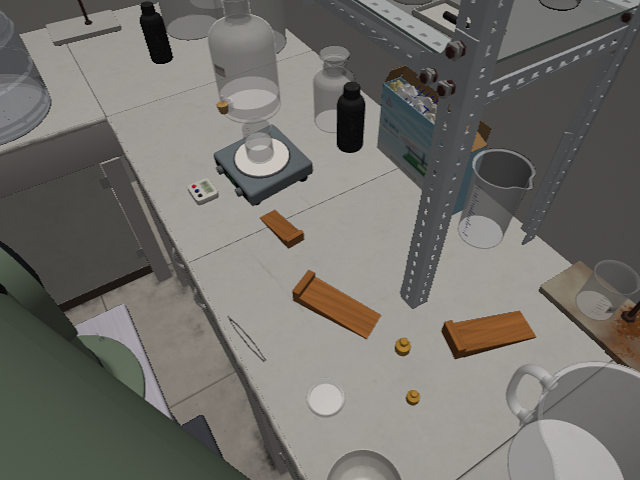

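View pics/top0.png

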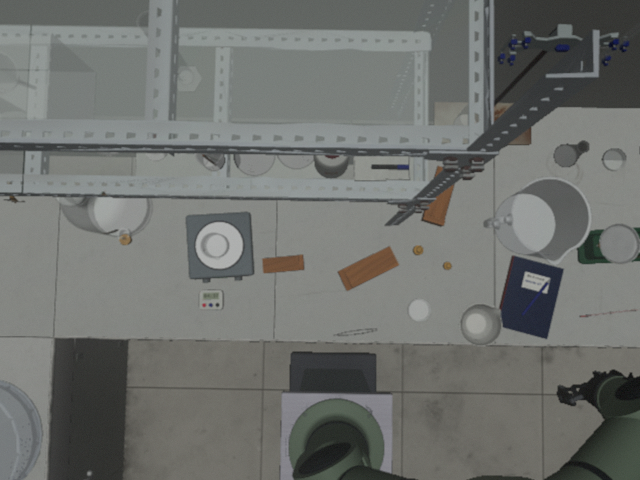

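View pics/wrist0.png

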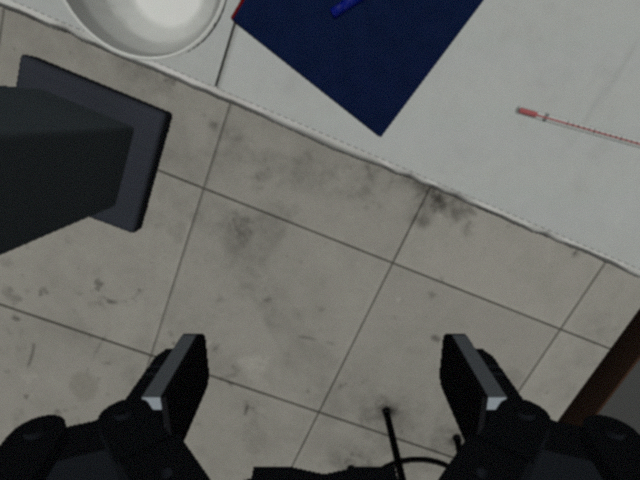

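The wedge candidates are:
- **(a)** the small one next to the stirrer, top (284,264), scene (283,228)
- **(b)** a bigger one, top (368,268), scene (336,305)
- **(c)** a bigger one under the shelf strut, top (436,208), scene (490,333)

I choose (a): it is the smallest and lies to the right of the stirrer. Next I'll measure it and check a close crop.

```bash
cat > h.py <<'E'
import numpy as np, cv2
from workcell import bot, viewer
from scipy.spatial.transform import Rotation as R
def K(f):
    F=240/np.tan(np.radians(f["vertical_fov"])/2); return np.array([[F,0,f["cx"]],[0,F,f["cy"]],[0,0,1]])
def ext(f,s=None):
    if "rvec" in f:
        return cv2.Rodrigues(np.array(f["rvec"]))[0],np.array(f["tvec"])
    T=np.eye(4);T[:3,:3]=R.from_euler('xyz',s["tool_rot"]).as_matrix();T[:3,3]=s["position"]
    M=np.linalg.inv(T@f["tool_from_camera"]);return M[:3,:3],M[:3,3]
def ground(f,uv,z=0,s=None):
    r,t=ext(f,s);uv=np.atleast_2d(uv).astype(float)
    d=(np.linalg.inv(K(f))@np.c_[uv,np.ones(len(uv))].T); d=(r.T@d).T;c=-r.T@t
    return c+d*((z-c[2])/d[:,2])[:,None]
def proj(f,P,s=None):
    r,t=ext(f,s);p=(K(f)@(r@np.atleast_2d(P).T+t[:,None])).T;return p[:,:2]/p[:,2:]
E
python3 - <<'E'
from h import *
np.set_printoptions(precision=4,suppress=True)
for n in("scene","top"):
    f=viewer.grab_frame(n)
    for o in("wedge","stirrer","beaker","timer_box"):
        for q in viewer.outline_of(o,f)[:4]:
            m=q["mask"]; ys,xs=np.nonzero(m)
            if len(xs)<5: continue
            rr=cv2.minAreaRect(np.c_[xs,ys].astype(np.float32)); b=cv2.boxPoints(rr)
            print(n,o,round(q["score"],2),q["bbox"],len(xs)); 
            if o in("wedge","stirrer"): print(ground(f,b)[:,:2].round(4).tolist())
    u,v=(284,264) if n=="top" else (270,215)
    w=40 if n=="top" else 80
    im=f["pixels"]; c=im[v-w*3//4:v+w*3//4,u-w:u+w]; cv2.imwrite(f"pics/crop_{n}.png",cv2.resize(c,(800,600),interpolation=cv2.INTER_CUBIC))
    if n=="top": print("shelf px ground@0, .5:",ground(f,[[400,193],[390,223],[200,193]],0),ground(f,[[400,193],[200,193]],.5))
E
```

```text
scene wedge 0.82 [293.9, 270.2, 380.5, 336.9] 2592
[[0.4415, -0.0137], [0.5095, 0.0293], [0.5762, -0.1495], [0.5102, -0.1819]]
scene wedge 0.76 [258.6, 210.5, 306.5, 247.3] 804
[[0.4888, 0.2147], [0.5417, 0.2393], [0.5554, 0.1102], [0.5051, 0.0903]]
scene wedge 0.57 [442.7, 312.1, 539.2, 359.0] 2852
[[0.6616, -0.2241], [0.844, -0.2764], [0.7952, -0.3474], [0.6245, -0.2958]]
scene stirrer 0.75 [215.5, 125.9, 311.2, 203.8] 3857
[[0.4806, 0.4926], [0.7415, 0.5389], [0.6851, 0.2749], [0.4572, 0.2529]]
scene beaker 0.56 [239.4, 116.0, 273.3, 165.0] 1294
scene timer_box 0.61 [188.2, 177.5, 217.9, 205.3] 565
top wedge 0.77 [264.0, 256.3, 305.0, 269.6] 612
[[0.533, 0.2247], [0.5468, 0.1057], [0.5024, 0.1004], [0.4886, 0.2192]]
top wedge 0.74 [187.5, 213.2, 253.8, 282.8] 3557
[[0.6558, 0.4519], [0.6701, 0.2611], [0.4704, 0.2444], [0.4562, 0.4336]]
top wedge 0.65 [423.4, 165.2, 451.9, 226.9] 729
[[0.6496, -0.2367], [0.8157, -0.2821], [0.7981, -0.3479], [0.6322, -0.3021]]
top wedge 0.57 [340.3, 249.1, 399.0, 288.7] 1176
[[0.4995, 0.005], [0.5764, -0.1466], [0.5209, -0.1743], [0.4444, -0.0229]]
top stirrer 0.61 [184.1, 210.2, 254.5, 283.1] 3631
[[0.6556, 0.4545], [0.6708, 0.2615], [0.4734, 0.2443], [0.4584, 0.4357]]
top beaker 0.9 [198.2, 229.2, 227.0, 260.3] 635
shelf px ground@0, .5: [[ 0.7298 -0.1787  0.    ]
 [ 0.6408 -0.15    0.    ]
 [ 0.7205  0.409   0.    ]] [[ 0.6509 -0.1107  0.5   ]
 [ 0.6444  0.2945  0.5   ]]
```

View pics/crop_scene.png

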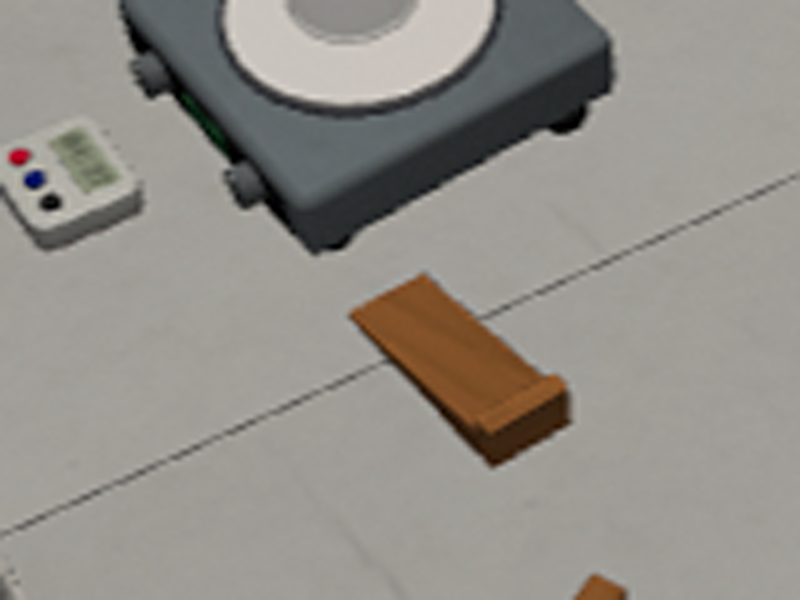

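View pics/crop_top.png

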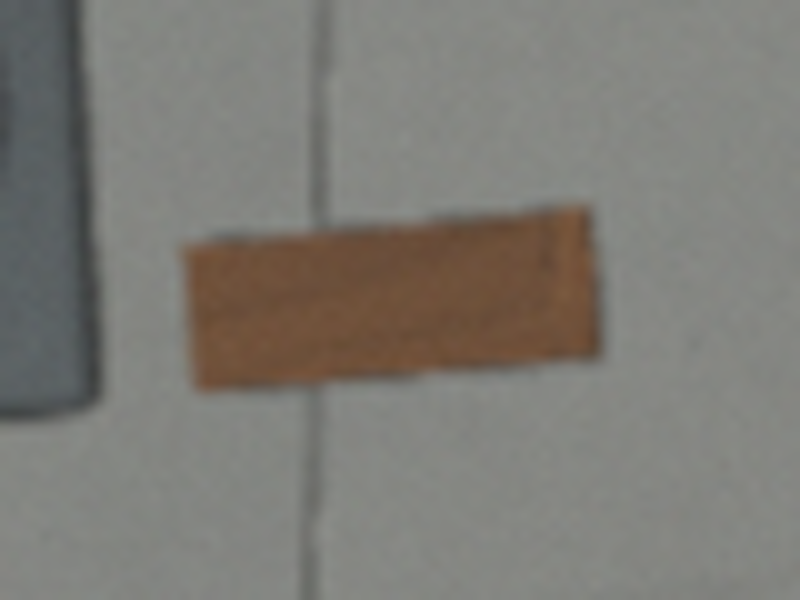

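Crop check: the scene crop shows the thin end at about (390,290) pointing at the stirrer's front right corner, and the heel at (525,420). The top crop gives a footprint of about 120 x 44 mm, so (a) is right. Now I'll move towards a view behind the wedge, with the camera on the robot's side.

```bash
python3 -m creep '[{"rz":-56,"tx":234,"ty":-228,"tz":-40,"hand":0},{"rz":-56,"tx":234,"ty":-228,"tz":-40,"hand":1},{"rz":-56,"tx":234,"ty":-228,"tz":-40,"hand":1},{"rz":-56,"tx":234,"ty":-228,"tz":-40,"hand":1},{"rz":-56,"tx":234,"ty":-228,"tz":-40,"hand":1},{"rz":-56,"tx":234,"ty":-228,"tz":-40,"hand":1},{"rz":-56,"tx":234,"ty":-228,"tz":-40,"hand":1},{"rz":-56,"tx":234,"ty":-228,"tz":-40,"hand":1}]' 20
python3 - <<'E'
from h import *
s=bot.observe();print(s["position"],s["tool_rot"],s["qpos"])
M=R.from_euler('xyz',s["tool_rot"]).as_matrix()
print((M.T@(np.array([.52,.04,.25])-s["position"])*1000).round(1))
E
```

```text
[ 0.23747937 -0.57812399  0.23132652] [ 3.14155975e+00 -8.63990347e-06  3.89777904e-01] [ 1.11081169  0.52134722 -0.03631789  1.59949154  0.02120383  1.02110527
 -0.11278117]
[ 496.2 -464.4  -18.7]schema error: expected keys rx, ry, rz, tx, ty, tz, hand
```

```bash
python3 -m creep '[{"rx":0,"ry":0,"rz":-56,"tx":234,"ty":-228,"tz":-40,"hand":0},{"rx":0,"ry":0,"rz":-56,"tx":234,"ty":-228,"tz":-40,"hand":1},{"rx":0,"ry":0,"rz":-56,"tx":234,"ty":-228,"tz":-40,"hand":1},{"rx":0,"ry":0,"rz":-56,"tx":234,"ty":-228,"tz":-40,"hand":1},{"rx":0,"ry":0,"rz":-56,"tx":234,"ty":-228,"tz":-40,"hand":1},{"rx":0,"ry":0,"rz":-56,"tx":234,"ty":-228,"tz":-40,"hand":1},{"rx":0,"ry":0,"rz":-56,"tx":234,"ty":-228,"tz":-40,"hand":1},{"rx":0,"ry":0,"rz":-56,"tx":234,"ty":-228,"tz":-40,"hand":1}]' 20
python3 - <<'E'
from h import *
s=bot.observe();print(s["clock"],s["position"],s["tool_rot"],s["qpos"])
M=R.from_euler('xyz',s["tool_rot"]).as_matrix()
print((M.T@(np.array([.52,.04,.25])-s["position"])*1000).round(1))
E
```

```text
clock: 1.45
position: [0.3691, -0.2751, 0.2722]
tool_rot: [3.14, -0.0, 1.375]
force: [-0.4, -1.1, 0.7]
grip_width: 0.0003
1.45 [ 0.36912937 -0.27507066  0.27220346] [ 3.13997053e+00 -2.37084175e-06  1.37528673e+00] [ 0.83258755  0.22618739 -0.37763117  1.95033869  0.09912954  0.98122677
  0.21309504]
[338.4  86.8  22.3]
```

```bash
python3 -m creep '[{"rx":0,"ry":0,"rz":-66,"tx":338,"ty":87,"tz":22,"hand":1},{"rx":0,"ry":0,"rz":-66,"tx":338,"ty":87,"tz":22,"hand":1},{"rx":0,"ry":0,"rz":-66,"tx":338,"ty":87,"tz":22,"hand":1},{"rx":0,"ry":0,"rz":-66,"tx":338,"ty":87,"tz":22,"hand":1},{"rx":0,"ry":0,"rz":-66,"tx":338,"ty":87,"tz":22,"hand":1},{"rx":0,"ry":0,"rz":-66,"tx":338,"ty":87,"tz":22,"hand":1},{"rx":0,"ry":0,"rz":-66,"tx":338,"ty":87,"tz":22,"hand":1},{"rx":0,"ry":0,"rz":-66,"tx":338,"ty":87,"tz":22,"hand":1}]'
python3 - <<'E'
from h import *
s=bot.observe();print(s["position"],s["tool_rot"],s["qpos"])
E
python3 -m creep '[{"rx":0,"ry":0,"rz":-42,"tx":0,"ty":0,"tz":0,"hand":1},{"rx":0,"ry":0,"rz":-42,"tx":0,"ty":0,"tz":0,"hand":1},{"rx":0,"ry":0,"rz":-42,"tx":0,"ty":0,"tz":0,"hand":1},{"rx":0,"ry":0,"rz":-42,"tx":0,"ty":0,"tz":0,"hand":1},{"rx":0,"ry":0,"rz":-42,"tx":0,"ty":0,"tz":0,"hand":1},{"rx":0,"ry":0,"rz":-42,"tx":0,"ty":0,"tz":0,"hand":1}]'
python3 - <<'E'
from h import *
s=bot.observe();print(s["clock"],s["position"],s["tool_rot"],s["qpos"])
f=viewer.grab_frame("wrist");cv2.imwrite("pics/w1.png",f["pixels"])
import pickle;pickle.dump((s,f),open("w1.pkl","wb"))
E
```

```text
clock: 2.25
position: [0.5223, 0.0411, 0.249]
tool_rot: [3.138, -0.001, 2.531]
force: [-0.3, -1.2, 0.2]
grip_width: 0.0002
[0.52234718 0.041061   0.24903272] [ 3.13848958e+00 -1.40895931e-03  2.53086833e+00] [ 0.36326043  0.41787499 -0.73103885  1.81815806  0.31889434  1.02565892
  0.46764353]
clock: 2.85
position: [0.521, 0.0344, 0.2491]
tool_rot: [3.141, -0.0, -3.03]
force: [0.1, -0.2, -0.3]
grip_width: 0.0001
2.85 [0.52098774 0.03438607 0.24905071] [ 3.14132889e+00 -3.35709188e-04 -3.03011081e+00] [ 0.48645711  0.46050382 -0.89679334  1.81663966  0.40841864  1.06228518
  1.11838011]
```

View pics/w1.png

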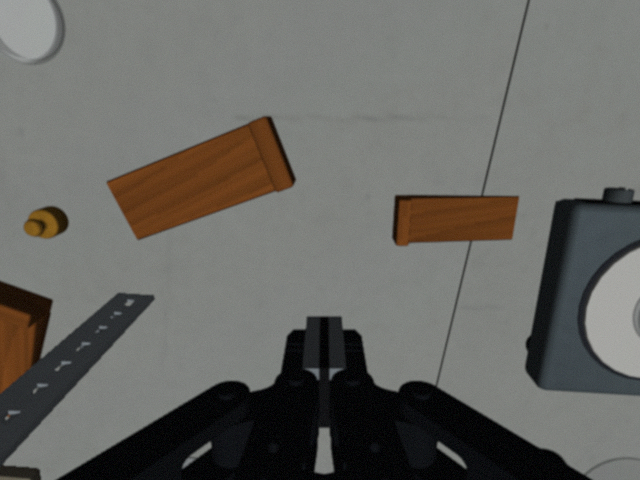

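The wrist view shows the wedge's heel at (402,220), its tip at (517,218), and the stirrer's right face at about x=550. I'll fit the poses now.

```bash
cat > fit.py <<'E'
from h import *
from scipy.optimize import minimize
WP=np.array([[x,y,z] for x,z in((.06,0),(.06,.0015),(-.06,0),(-.06,.026),(-.048,.026)) for y in(-.022,.022)])
def boxp(h): return np.array([[x,y,z] for x in(-.09,.09) for y in(-.09,.09) for z in(.028,h)])
a=np.array([1,-1,0])/2**.5   # tilt axis body
def pose(p,P,tilt=0):
    if tilt: P=P@R.from_rotvec(tilt*a).as_matrix().T
    return P@R.from_euler('z',p[2]).as_matrix().T+[p[0],p[1],0]
def sil(f,s,P):
    m=np.zeros((480*4,640*4),np.uint8)
    h=cv2.convexHull(proj(f,P,s).astype(np.float32))
    cv2.fillConvexPoly(m,np.round((h*4+1.5)*16).astype(np.int32),255,shift=4)
    return cv2.resize(m,(640,480),interpolation=cv2.INTER_AREA)/255.
def fit(views,fn,p0,sc):
    def c(p):
        p=np.array(p)*sc
        return sum(np.abs(sil(f,s,fn(p))-m).sum()/m.sum() for f,s,m in views)
    p0=np.array(p0)/sc
    r=minimize(c,p0,method='Nelder-Mead',options=dict(initial_simplex=np.vstack([p0]+[p0+e*6 for e in np.eye(len(p0))]),xatol=.05,fatol=1e-4))
    return r.x*sc,r.fun
def brown(f,box):
    im=f["pixels"].astype(int);m=(im[...,2]-im[...,0]>35)
    k=np.zeros((480,640));l,t,r,b=[int(v) for v in box];k[t:b,l:r]=m[t:b,l:r];return k
E
cat > run1.py <<'E'
from fit import *
import pickle
np.set_printoptions(precision=4,suppress=True)
s,w=pickle.load(open("w1.pkl","rb"))
t=viewer.grab_frame("top");sc=viewer.grab_frame("scene")
vs={"wrist":(w,s,brown(w,(385,180,535,260))),"top":(t,None,brown(t,(255,248,312,278))),"scene":(sc,None,brown(sc,(252,205,312,252)))}
p0=[.515,.163,np.radians(96.6)];S=np.array([.001,.001,.01])
for n in list(vs)+["all"]:
    p,c=fit([vs[n]] if n!="all" else list(vs.values()),lambda p:pose(p,WP),p0,S)
    print(n,p,np.degrees(p[2]),c)
def smask(f,s):
    m=viewer.outline_of("stirrer",f); 
    for q in m: print(q["score"],q["bbox"])
    return m[0]["mask"]
for n,f in(("top",t),("scene",sc)):
    m=smask(f,None).astype(np.uint8);m=cv2.morphologyEx(m,cv2.MORPH_OPEN,np.ones((13,13) if n=="top" else (9,9)))
    m=m.astype(float)
    for h in(.055,.06,.065):
        p,c=fit([(f,None,m)],lambda p:pose(p,boxp(h),TL),[.565,.348,np.radians(4.5)],S) if (TL:=.083) else 0
        print(n,h,p,np.degrees(p[2]),c)
E
python3 run1.py
```

```text
wrist [0.52   0.1631 1.6789] 96.19430370770908 0.15167779626379804
top [0.5155 0.1676 1.6648] 95.3867781335371 0.5092816565878688
scene [0.517  0.1626 1.6688] 95.61417444042179 0.13689563567362428
all [0.5175 0.162  1.6774] 96.10853107463785 0.8053363141814839
0.87 [183.9, 210.0, 251.9, 283.9]
top 0.055 [0.5678 0.3419 0.0704] 4.034122313222617 0.23481673901402514
top 0.06 [0.5677 0.3413 0.0732] 4.193724550654193 0.2388203392920213
top 0.065 [0.5677 0.341  0.0698] 4.001357222288597 0.24411821672306339
0.57 [218.2, 125.1, 298.7, 205.2]
scene 0.055 [ 0.5508  0.3373 -0.1871] -10.719020799150002 0.42602277696902163
scene 0.06 [ 0.548   0.3342 -0.1968] -11.274209874938023 0.4517532035729048
scene 0.065 [ 0.5478  0.331  -0.2071] -11.86625341124451 0.4853111913876458
```

```bash
python3 -m creep '[{"rx":0,"ry":0,"rz":0,"tx":90,"ty":96,"tz":120,"hand":1},{"rx":0,"ry":0,"rz":0,"tx":90,"ty":96,"tz":120,"hand":1},{"rx":0,"ry":0,"rz":0,"tx":90,"ty":96,"tz":120,"hand":1},{"rx":0,"ry":0,"rz":0,"tx":90,"ty":96,"tz":120,"hand":1},{"rx":0,"ry":0,"rz":0,"tx":90,"ty":96,"tz":120,"hand":1},{"rx":0,"ry":0,"rz":0,"tx":90,"ty":96,"tz":120,"hand":1}]'
python3 - <<'E'
from h import *
s=bot.observe();print(s["clock"],s["position"],s["tool_rot"],s["qpos"])
f=viewer.grab_frame("wrist");cv2.imwrite("pics/w2.png",f["pixels"])
import pickle;pickle.dump((s,f),open("w2.pkl","wb"))
E
```

```text
clock: 3.7
position: [0.4211, 0.1208, 0.1295]
tool_rot: [-3.141, 0.0, -3.031]
force: [1.1, 0.4, 0.4]
grip_width: -0.0001
3.7 [0.42110661 0.12082778 0.12953596] [-3.14136405e+00  1.13066877e-04 -3.03118482e+00] [ 0.23310172  0.50394916 -0.8282478   2.13645088  0.56287847  0.73037117
  0.71299621]
```

View pics/w2.png

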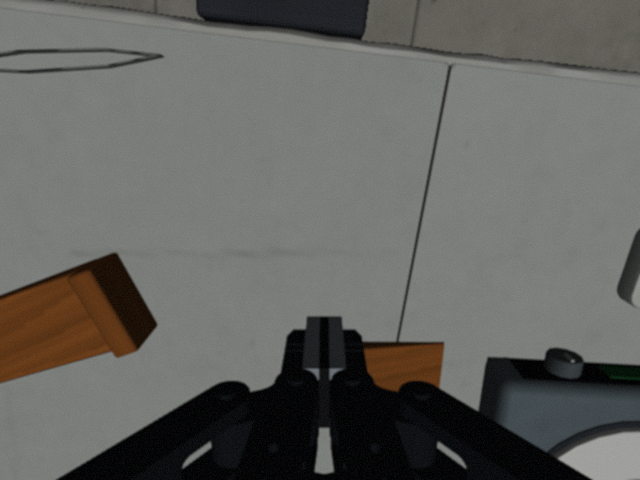

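```bash
cat > run2.py <<'E'
from fit import *
import pickle
np.set_printoptions(precision=4,suppress=True)
s1,w1=pickle.load(open("w1.pkl","rb"));s2,w2=pickle.load(open("w2.pkl","rb"))
t=viewer.grab_frame("top");sc=viewer.grab_frame("scene")
def mk(f,roi,thr,op):
    l,tp,r,b=roi;g=cv2.cvtColor(f["pixels"],cv2.COLOR_BGR2GRAY)
    m=np.zeros((480,640),np.uint8);m[tp:b,l:r]=g[tp:b,l:r]<thr
    m=cv2.morphologyEx(m,cv2.MORPH_OPEN,np.ones((op,op)))
    n,lab,st,_=cv2.connectedComponentsWithStats(m);m=(lab==1+st[1:,4].argmax()).astype(np.uint8)
    ys,xs=np.nonzero(m);h=cv2.convexHull(np.c_[xs,ys].astype(np.int32));o=np.zeros((480,640),np.uint8);cv2.fillConvexPoly(o,h,1)
    return o.astype(float)
def show(n,f,m,P=None,s=None,box=None):
    im=f["pixels"].copy();c,_=cv2.findContours(m.astype(np.uint8),0,1);cv2.drawContours(im,c,-1,(0,255,0),1)
    if P is not None: cv2.polylines(im,[cv2.convexHull(proj(f,P,s).astype(np.float32)).round().astype(int)],1,(0,0,255),1)
    l,tp,r,b=box;return cv2.resize(im[tp:b,l:r],(400,300))
g=cv2.cvtColor(w1["pixels"],cv2.COLOR_BGR2GRAY);print(g[300,515:560],"top",cv2.cvtColor(t["pixels"],cv2.COLOR_BGR2GRAY)[245,180:195],cv2.cvtColor(sc["pixels"],cv2.COLOR_BGR2GRAY)[150,205:225])
V=[("w1",w1,s1,(500,170,600,420),100,9),("w2",w2,s2,(460,340,540,480),100,9),("top",t,None,(175,205,262,290),110,11),("sc",sc,None,(205,120,320,210),110,9)]
ms=[mk(f,roi,thr,op) for _,f,s,roi,thr,op in V]
def cost(p,use,full=False):
    P=pose(p*SC,boxp(p[3]*.001),.083);tot=[]
    for i in use:
        n,f,s,roi,_,_=V[i];l,tp,r,b=roi
        d=np.abs(sil(f,s,P)-ms[i])[tp:b,l:r].sum();per=np.sqrt(ms[i].sum());tot.append(d/per)
    return tot if full else sum(tot)
SC=np.array([.001,.001,.01,.001])
def go(use):
    p0=np.array([567.,342,7.3,60]);r=minimize(cost,p0,args=(use,),method='Nelder-Mead',options=dict(initial_simplex=np.vstack([p0]+[p0+e*5 for e in np.eye(4)]),xatol=.05,fatol=1e-3))
    print([V[i][0] for i in use],r.x,np.round(cost(r.x,use,True),2));return r.x
for u in([0],[0,1],[2],[3],[2,3],[0,1,2,3]): p=go(u)
P=pose(p*SC,boxp(p[3]*.001),.083)
ims=[show(n,f,m,P,s,b) for (n,f,s,_,_,_),m,b in zip(V,ms,[(480,150,640,420),(440,320,640,480),(170,200,270,290),(200,110,330,215)])]
cv2.imwrite("pics/fit2.png",np.vstack([np.hstack(ims[:2]),np.hstack(ims[2:])]))
E
python3 run2.py
```

```text
[127 127 126 129 130 129 129 128 126 129 126 129 129 133 132 126 129 128
 126 130 124 107  69  32  18  18  20  15  20  13  23  21  17  21  19  22
  18  25  23  34  37  43  47  53  63] top [141 138 139 136 138 139 137 114  91  93  96  95  96  90  81] [43 50 50 48 49 46 46 49 54 63 72 80 84 86 89 90 90 88 88 84]
['w1'] [570.1403 341.8589   6.7825  62.8663] [2.2]
['w1', 'w2'] [570.9893 340.6039   9.9113  58.8484] [5.13 9.8 ]
['top'] [ 371.8264  138.0373  279.897  -192.6223] [22.76]
['sc'] [538.9348 330.1181  -1.9201 140.6767] [9.56]
['top', 'sc'] [550.8781 336.8516  14.6908  65.2024] [164.11  22.03]
['w1', 'w2', 'top', 'sc'] [566.3399 339.0138  13.111   62.5648] [  6.46  10.37 164.77  27.32]
```

View pics/fit2.png

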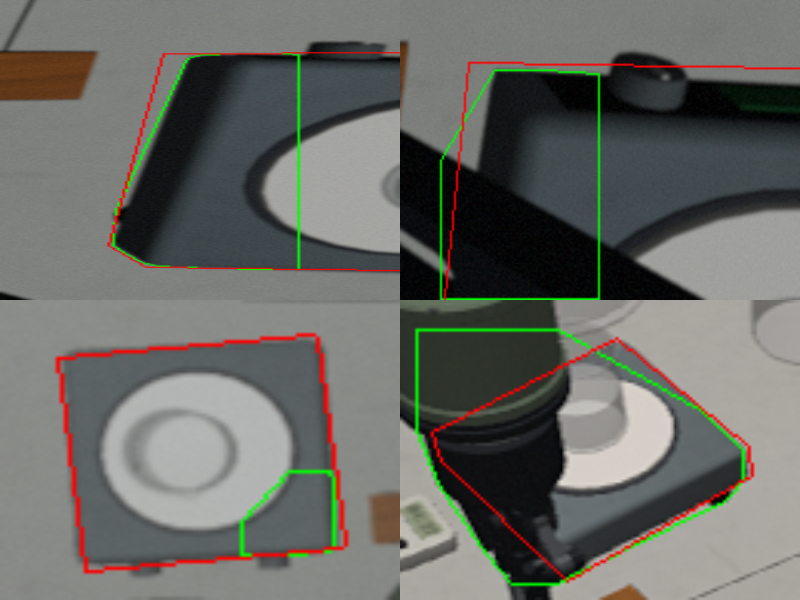

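The w1 fit is clean and agrees with the earlier top fit. The w2, top and scene masks in this run were spoiled by the arm or by thresholds. I take the stirrer at (0.569, 0.342), 4°. That puts the foot at about (0.505, 0.269) and the wedge axis within 3 mm of it, so about 92 mm of travel is needed. I'll go behind the heel and lower.

```bash
python3 -m creep '[{"rx":0,"ry":0,"rz":0,"tx":-102,"ty":-59,"tz":20,"hand":1},{"rx":0,"ry":0,"rz":0,"tx":-102,"ty":-59,"tz":20,"hand":1},{"rx":0,"ry":0,"rz":0,"tx":-102,"ty":-59,"tz":20,"hand":1},{"rx":0,"ry":0,"rz":0,"tx":-102,"ty":-59,"tz":60,"hand":1},{"rx":0,"ry":0,"rz":0,"tx":-102,"ty":-59,"tz":95,"hand":1},{"rx":0,"ry":0,"rz":0,"tx":-102,"ty":-59,"tz":115,"hand":1},{"rx":0,"ry":0,"rz":0,"tx":-102,"ty":-59,"tz":121,"hand":1},{"rx":0,"ry":0,"rz":0,"tx":-102,"ty":-59,"tz":121,"hand":1}]'
python3 - <<'E'
from fit import *
s=bot.observe();print(s["clock"],s["position"],s["tool_rot"],s["qpos"],s["force"])
f=viewer.grab_frame("wrist");sc=viewer.grab_frame("scene")
p=[.569,.342,np.radians(4)]
F=np.array([[-.068,-.068,.008],[.068,-.068,0]]);P=pose(p,F,.083);print(P,proj(sc,P))
im=sc["pixels"].copy()
for u,v in proj(sc,P): cv2.circle(im,(int(u),int(v)),1,(0,0,255),-1)
o=np.hstack([cv2.resize(im[110:260,200:340],(373,400)),cv2.resize(f["pixels"],(427,400))]);cv2.imwrite("pics/w3.png",o)
E
```

```text
clock: 4.65
position: [0.529, 0.0729, 0.0084]
tool_rot: [3.142, -0.0, -3.032]
force: [0.4, -0.1, -0.1]
grip_width: 0.0002
4.65 [0.52898845 0.07285867 0.00838344] [ 3.14154586e+00 -2.30252515e-04 -3.03209022e+00] [ 0.20549749  0.80456887 -0.63277542  1.95175683  0.78323376  0.64828038
  0.74436256] [ 0.44332085 -0.0736217  -0.14096037]
[[ 5.05691154e-01  2.69171503e-01 -2.00225198e-07]
 [ 6.41577796e-01  2.78909085e-01  3.72825103e-19]] [[255.56425953 201.77371578]
 [301.9935184  178.83330232]]
```

View pics/w3.png

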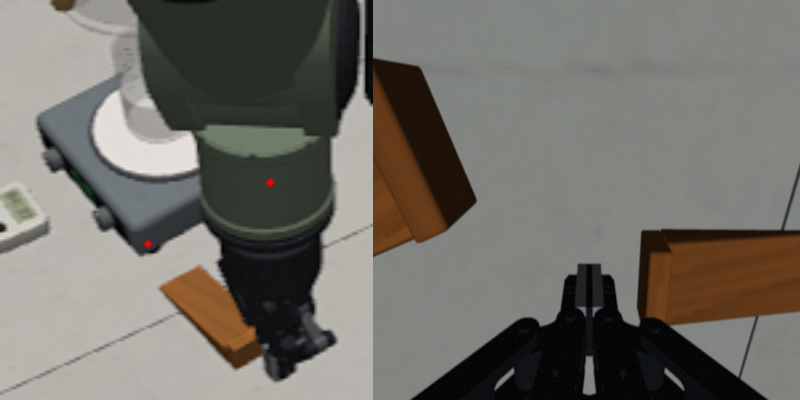

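The foot projection lands on the visible foot, and the fingers are lined up behind the middle of the heel, about 24 mm from contact. I'll start pushing along tool y.

```bash
python3 -m creep '[{"rx":0,"ry":0,"rz":0,"tx":0,"ty":12,"tz":0,"hand":1},{"rx":0,"ry":0,"rz":0,"tx":0,"ty":19,"tz":0,"hand":1},{"rx":0,"ry":0,"rz":0,"tx":0,"ty":24,"tz":0,"hand":1},{"rx":0,"ry":0,"rz":0,"tx":0,"ty":30,"tz":0,"hand":1},{"rx":0,"ry":0,"rz":0,"tx":0,"ty":37,"tz":0,"hand":1},{"rx":0,"ry":0,"rz":0,"tx":0,"ty":44,"tz":0,"hand":1},{"rx":0,"ry":0,"rz":0,"tx":0,"ty":50,"tz":0,"hand":1},{"rx":0,"ry":0,"rz":0,"tx":0,"ty":55,"tz":0,"hand":1}]'
cat > look.py <<'E'
from fit import *
import sys,pickle
np.set_printoptions(precision=4,suppress=True)
s=bot.observe();print(s["clock"],s["position"],s["tool_rot"],s["force"])
f=viewer.grab_frame("wrist");sc=viewer.grab_frame("scene");t=viewer.grab_frame("top")
pickle.dump((s,f,sc,t),open(sys.argv[1]+".pkl","wb"))
o=np.hstack([cv2.resize(sc["pixels"][110:260,200:340],(373,400)),cv2.resize(f["pixels"],(427,400))]);cv2.imwrite("pics/%s.png"%sys.argv[1],o)
E
python3 look.py p1
```

```text
clock: 5.55
position: [0.5225, 0.1285, 0.0083]
tool_rot: [3.142, -0.0, -3.031]
force: [1.4, -3.8, 1.9]
grip_width: 0.0001
5.55 [0.5225 0.1285 0.0083] [ 3.1415 -0.0001 -3.0308] [ 1.3691 -3.76    1.9323]
```

View pics/p1.png

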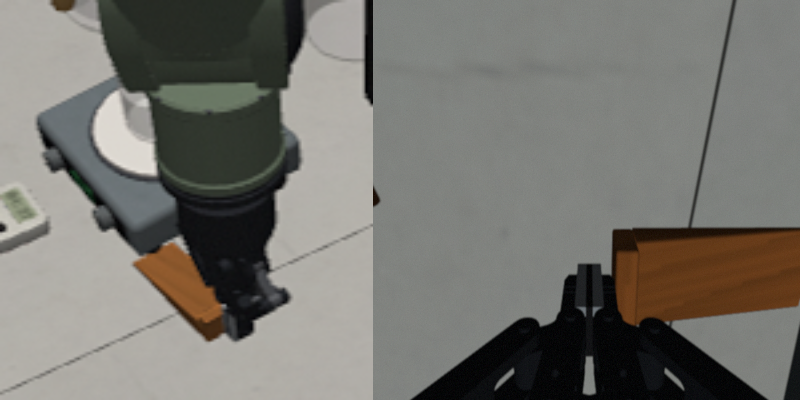

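```bash
cat > wf.py <<'E'
from fit import *
import pickle,sys
np.set_printoptions(precision=4,suppress=True)
foot=np.array([.5055,.269])
s,f,sc,t=pickle.load(open(sys.argv[1]+".pkl","rb"))
im=f["pixels"].astype(int);m=((im[...,2]-im[...,0])>18).astype(float)
l,tp,r,b=345,250,int(sys.argv[2]) if len(sys.argv)>2 else 640,372
c0=s["position"][:2]+.068*np.array([-.106,.994])
def c(p):
    return np.abs(sil(f,s,pose(np.array(p)*[.001,.001,.01],WP))-m)[tp:b,l:r].sum()
p0=np.array([c0[0]*1e3,c0[1]*1e3,167.7])
q=minimize(c,p0,method='Nelder-Mead',options=dict(initial_simplex=np.vstack([p0]+[p0+e*4 for e in np.eye(3)])))
p=q.x*[.001,.001,.01];d=foot-p[:2];ax=np.array([np.cos(p[2]),np.sin(p[2])]);n=np.array([-ax[1],ax[0]])
print("wedge",p[:2],"yaw",np.degrees(p[2]),"cost",q.fun,"n",m[tp:b,l:r].sum(),"foot in wedge mm:",1e3*d@ax,1e3*d@n)
tcp=s["position"][:2]-p[:2];print("tcp in wedge mm",1e3*tcp@ax,1e3*tcp@n)
E
python3 wf.py p1
```

```text
wedge [0.5134 0.2026] yaw 96.92532021473609 cost 610.8705882352941 n 26651.0 foot in wedge mm: 66.86506409909101 -0.14778536878117254
tcp in wedge mm -74.65561366519975 -0.1206309848541256
```

Finger thickness and fit agree: the TCP is 14.7 mm behind the heel, the foot is 67 mm ahead of the wedge centre and centred sideways. I'll push 30 mm and then check.

```bash
python3 -m creep '[{"rx":0,"ry":0,"rz":0,"tx":0,"ty":4,"tz":0,"hand":1},{"rx":0,"ry":0,"rz":0,"tx":0,"ty":8,"tz":0,"hand":1},{"rx":0,"ry":0,"rz":0,"tx":0,"ty":12,"tz":0,"hand":1},{"rx":0,"ry":0,"rz":0,"tx":0,"ty":16,"tz":0,"hand":1},{"rx":0,"ry":0,"rz":0,"tx":0,"ty":20,"tz":0,"hand":1},{"rx":0,"ry":0,"rz":0,"tx":0,"ty":24,"tz":0,"hand":1},{"rx":0,"ry":0,"rz":0,"tx":0,"ty":28,"tz":0,"hand":1},{"rx":0,"ry":0,"rz":0,"tx":0,"ty":30,"tz":0,"hand":1}]'
python3 look.py p2; python3 wf.py p2 620
```

```text
clock: 6.5
position: [0.5192, 0.1583, 0.0083]
tool_rot: [3.141, 0.0, -3.031]
force: [-0.3, -3.6, -0.7]
grip_width: 0.0002
6.5 [0.5192 0.1583 0.0083] [ 3.1413  0.     -3.0307] [-0.2556 -3.629  -0.7176]
wedge [0.51   0.2324] yaw 96.96532014545001 cost 2827.254901960784 n 22550.0 foot in wedge mm: 36.85222450141105 0.06926729106640828
tcp in wedge mm -74.70689183348446 -0.14661461707153123
```

View pics/p2.png

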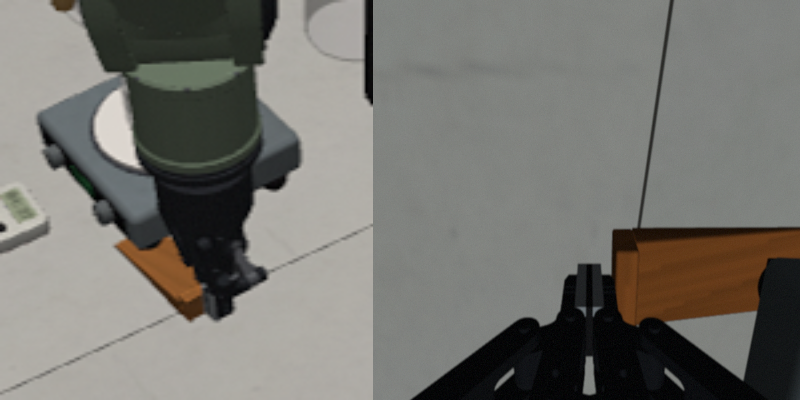

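```bash
python3 -m creep '[{"rx":0,"ry":0,"rz":0,"tx":0,"ty":3,"tz":0,"hand":1},{"rx":0,"ry":0,"rz":0,"tx":0,"ty":6,"tz":0,"hand":1},{"rx":0,"ry":0,"rz":0,"tx":0,"ty":9,"tz":0,"hand":1},{"rx":0,"ry":0,"rz":0,"tx":0,"ty":12,"tz":0,"hand":1},{"rx":0,"ry":0,"rz":0,"tx":0,"ty":14,"tz":0,"hand":1},{"rx":0,"ry":0,"rz":0,"tx":0,"ty":14,"tz":0,"hand":1}]'
python3 look.py p3; python3 wf.py p3 590
```

```text
clock: 7.25
position: [0.5177, 0.1722, 0.0083]
tool_rot: [3.141, 0.0, -3.031]
force: [-0.0, 0.1, 0.8]
grip_width: 0.0001
7.25 [0.5177 0.1722 0.0083] [ 3.141   0.     -3.0306] [-0.0087  0.1367  0.7679]
wedge [0.5084 0.2461] yaw 97.0636368478581 cost 2934.576470588235 n 19588.0 foot in wedge mm: 23.058447601167448 0.05043298538639718
tcp in wedge mm -74.48478269624854 -0.11513707492910186
```

View pics/p3.png

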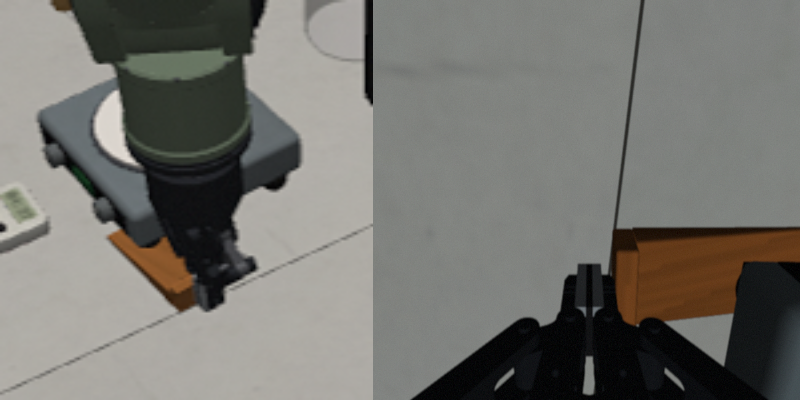

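```bash
python3 -m creep '[{"rx":0,"ry":0,"rz":0,"tx":0,"ty":2,"tz":0,"hand":1},{"rx":0,"ry":0,"rz":0,"tx":0,"ty":4,"tz":0,"hand":1},{"rx":0,"ry":0,"rz":0,"tx":0,"ty":5,"tz":0,"hand":1}]'
python3 -m creep '[{"rx":0,"ry":0,"rz":0,"tx":0,"ty":-20,"tz":0,"hand":1},{"rx":0,"ry":0,"rz":0,"tx":0,"ty":-50,"tz":0,"hand":1},{"rx":0,"ry":0,"rz":0,"tx":0,"ty":-90,"tz":-50,"hand":1},{"rx":0,"ry":0,"rz":0,"tx":0,"ty":-130,"tz":-100,"hand":1},{"rx":0,"ry":0,"rz":0,"tx":0,"ty":-146,"tz":-150,"hand":1},{"rx":0,"ry":0,"rz":0,"tx":0,"ty":-146,"tz":-200,"hand":1},{"rx":0,"ry":0,"rz":0,"tx":0,"ty":-146,"tz":-240,"hand":1},{"rx":0,"ry":0,"rz":0,"tx":0,"ty":-146,"tz":-240,"hand":1}]'
python3 look.py v1
python3 - <<'E'
import pickle,cv2
s,f,sc,t=pickle.load(open("v1.pkl","rb"));cv2.imwrite("pics/v1w.png",f["pixels"])
cv2.imwrite("pics/v1t.png",cv2.resize(t["pixels"][190:310,150:310],(800,600),interpolation=cv2.INTER_CUBIC))
E
```

```text
clock: 7.7
position: [0.5172, 0.1766, 0.0083]
tool_rot: [-3.141, -0.0, -3.031]
force: [0.1, -3.7, 0.5]
grip_width: 0.0001
clock: 8.5
position: [0.5347, 0.0319, 0.2529]
tool_rot: [3.142, 0.006, -3.031]
force: [-0.2, 0.3, -0.2]
grip_width: 0.0002
8.5 [0.5347 0.0319 0.2529] [ 3.1416  0.0055 -3.0314] [-0.1841  0.2691 -0.249 ]
```

View pics/v1.png

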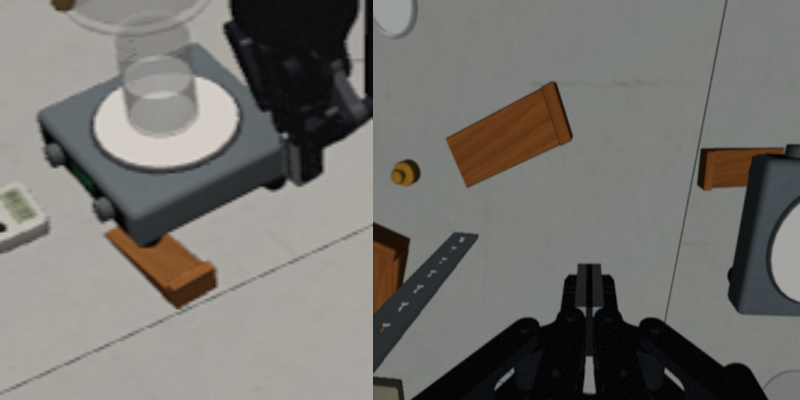

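View pics/v1w.png

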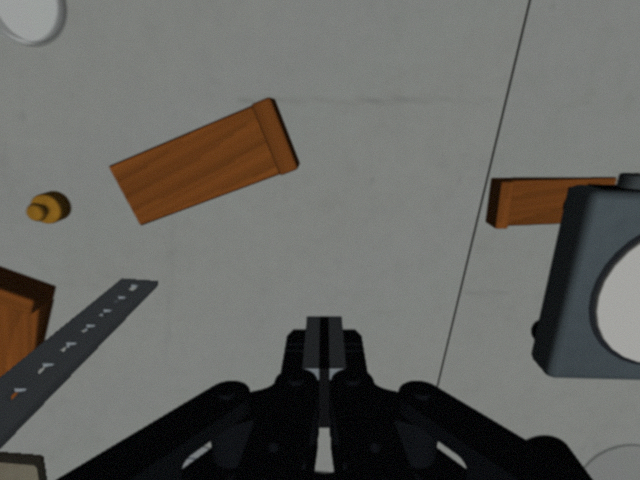

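View pics/v1t.png

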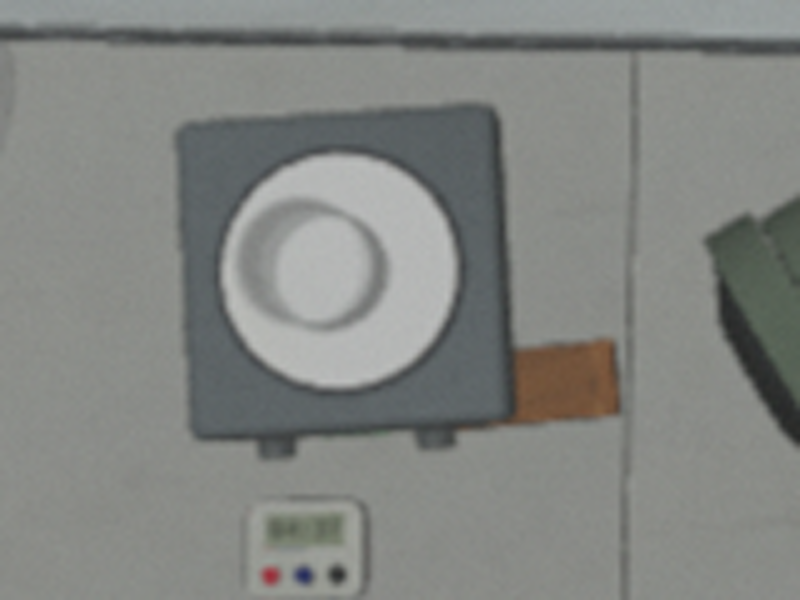

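I'll estimate the remaining tilt from feature motion between the first pictures and now.

```bash
cat > tilt.py <<'E'
from fit import *
import pickle,sys
from scipy.optimize import least_squares
np.set_printoptions(precision=3,suppress=True)
s,f,sc,t=pickle.load(open(sys.argv[1]+".pkl","rb"))
p0=np.array([.569,.342,np.radians(4)])
def T(p,tilt):  # body->world
    return R.from_euler('z',p[2]).as_matrix()@R.from_rotvec(tilt*a).as_matrix(),np.array([p[0],p[1],0])
obs=[]
for n,fr in(("top0",t),("scene0",sc)):
    A=cv2.imread(f"pics/{n}.png",0);B=cv2.cvtColor(fr["pixels"],cv2.COLOR_BGR2GRAY)
    # sample along known edges: case top rim & plate rim, body coords
    M,o=T(p0,.083);r,tt=ext(fr)
    pts=[]
    for th in np.arange(0,2*np.pi,.15): pts.append([.066*np.cos(th),.066*np.sin(th),.073])
    for q in np.arange(-.086,.087,.012):
        pts+= [[q,-.09,.06],[-.09,q,.06],[q,.09,.06],[.09,q,.06]]
    for x in(-.09,.09):
        for y in(-.09,.09): pts+=[[x,y,.06]]
    P=np.array(pts);u=proj(fr,P@M.T+o).astype(np.float32)
    # exclude occluded by beaker in original? use FB check + error
    v,st,er=cv2.calcOpticalFlowPyrLK(A,B,u[:,None],None,winSize=(13,13),maxLevel=1)
    w,st2,_=cv2.calcOpticalFlowPyrLK(B,A,v,None,winSize=(13,13),maxLevel=1)
    fb=np.linalg.norm(w[:,0]-u,axis=1);ok=(st[:,0]>0)&(fb<.15)&(er[:,0]<6)
    # gradient structure tensor weight (aperture)
    gx=cv2.Sobel(A,cv2.CV_64F,1,0);gy=cv2.Sobel(A,cv2.CV_64F,0,1)
    for i in np.nonzero(ok)[0]:
        x,y=u[i].astype(int);W=np.s_[max(y-6,0):y+7,max(x-6,0):x+7]
        S=np.array([[ (gx[W]**2).sum(),(gx[W]*gy[W]).sum()],[(gx[W]*gy[W]).sum(),(gy[W]**2).sum()]])
        e,E=np.linalg.eigh(S);L=(E*np.sqrt(np.clip(e,0,None)/20000.)).T  ; L=np.clip(L,-3,3)
        obs.append((fr,u[i],v[i,0]-u[i],P[i],L,n))
    print(n,ok.sum(),"mean flow",(v[ok,0]-u[ok]).mean(0))
def res(q,sel=None):
    o_=[]
    M0,o0=T(p0,.083);M1,o1=T(p0+[q[0]*1e-3,q[1]*1e-3,q[2]*1e-2],q[3])
    for fr,u,d,P,L,n in obs:
        if sel and n!=sel: continue
        du=proj(fr,[M1@P+o1])[0]-proj(fr,[M0@P+o0])[0];o_+=list(L@(du-d))
    return np.array(o_)
for sel in("top0","scene0",None):
    r=least_squares(res,[0,0,0,.05],args=(sel,),loss='soft_l1',f_scale=.3);cov=np.linalg.inv(r.jac.T@r.jac)*(2*r.cost/len(r.fun))
    print(sel,"dx dy mm, dyaw crad, tilt:",r.x,"sd",np.sqrt(np.diag(cov)))
    r=least_squares(lambda q:res([0,0,0,q[0]],sel),[.05],loss='soft_l1',f_scale=.3);print("   tilt only",r.x,r.cost)
E
python3 tilt.py v1
```

```text
top0 60 mean flow [-1.143 -1.099]
scene0 7 mean flow [ 0.27  -2.117]
top0 dx dy mm, dyaw crad, tilt: [-0.95  -1.497  0.154 -0.01 ] sd [0.212 0.244 0.113 0.005]
   tilt only [0.014] 14.553199792234468
scene0 dx dy mm, dyaw crad, tilt: [-0.305 -0.464  0.13   0.012] sd [0.257 0.565 0.217 0.004]
   tilt only [0.017] 1.1316271396178752
None dx dy mm, dyaw crad, tilt: [-0.316 -0.675  0.219  0.005] sd [0.193 0.248 0.116 0.004]
   tilt only [0.015] 15.843987756713595
```

The remaining tilt is about 0.005–0.015 rad (from 0.083), the stirrer is unmoved, and geometry puts the foot at about x +17 to +20. That is a few mm short of level, so I'll go back and push 4 mm more while watching the force.

```bash
python3 -m creep '[{"rx":0,"ry":0,"rz":0,"tx":0,"ty":40,"tz":48,"hand":1},{"rx":0,"ry":0,"rz":0,"tx":0,"ty":70,"tz":96,"hand":1},{"rx":0,"ry":0,"rz":0,"tx":0,"ty":100,"tz":135,"hand":1},{"rx":0,"ry":0,"rz":0,"tx":0,"ty":115,"tz":180,"hand":1},{"rx":0,"ry":0,"rz":0,"tx":0,"ty":120,"tz":220,"hand":1},{"rx":0,"ry":0,"rz":0,"tx":0,"ty":120,"tz":240,"hand":1},{"rx":0,"ry":0,"rz":0,"tx":0,"ty":130,"tz":240,"hand":1},{"rx":0,"ry":0,"rz":0,"tx":0,"ty":139,"tz":240,"hand":1}]'
python3 -m creep '[{"rx":0,"ry":0,"rz":0,"tx":0,"ty":5,"tz":0,"hand":1},{"rx":0,"ry":0,"rz":0,"tx":0,"ty":7,"tz":0,"hand":1},{"rx":0,"ry":0,"rz":0,"tx":0,"ty":9,"tz":0,"hand":1}]'
python3 -m creep '[{"rx":0,"ry":0,"rz":0,"tx":0,"ty":1,"tz":0,"hand":1},{"rx":0,"ry":0,"rz":0,"tx":0,"ty":2,"tz":0,"hand":1}]'
```

```text
clock: 9.45
position: [0.5173, 0.171, 0.0083]
tool_rot: [3.141, -0.001, -3.03]
force: [0.0, -0.2, 1.4]
grip_width: 0.0002
clock: 9.75
position: [0.5178, 0.1779, 0.0094]
tool_rot: [-3.14, 0.001, -3.032]
force: [1.3, -6.1, 5.0]
grip_width: -0.0002
clock: 9.95
position: [0.5177, 0.179, 0.0092]
tool_rot: [-3.14, 0.001, -3.033]
force: [0.5, -7.7, 6.9]
grip_width: 0.0002
```

```bash
python3 look.py p4; python3 wf.py p4 575
```

```text
9.95 [0.5177 0.179  0.0092] [-3.1397  0.0012 -3.0328] [ 0.4947 -7.7344  6.9453]
wedge [0.5076 0.253 ] yaw 96.89076299060845 cost 3118.9803921568628 n 18522.0 foot in wedge mm: 16.10994955156757 0.2132770706824243
tcp in wedge mm -74.67532764741082 -1.06287654690267
```

View pics/p4.png

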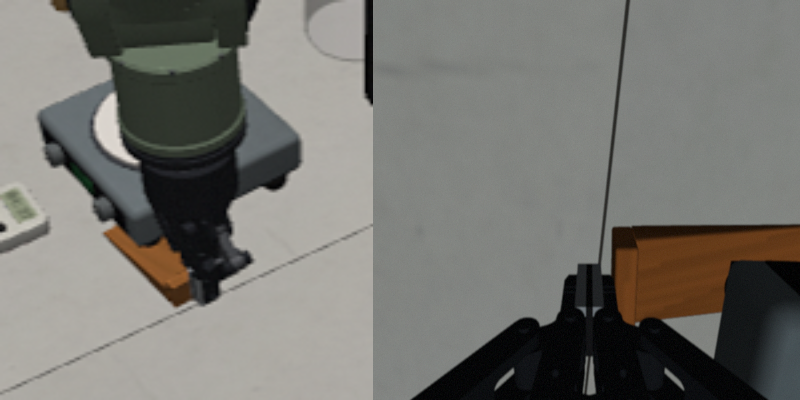

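The force is up to 7.7 N with an upward part, which could be finger friction or the onset of the jam. I'll retreat and measure the tilt before any more push.

```bash
python3 -m creep '[{"rx":0,"ry":0,"rz":0,"tx":0,"ty":-20,"tz":0,"hand":1},{"rx":0,"ry":0,"rz":0,"tx":0,"ty":-50,"tz":0,"hand":1},{"rx":0,"ry":0,"rz":0,"tx":0,"ty":-90,"tz":-50,"hand":1},{"rx":0,"ry":0,"rz":0,"tx":0,"ty":-130,"tz":-100,"hand":1},{"rx":0,"ry":0,"rz":0,"tx":0,"ty":-160,"tz":-150,"hand":1},{"rx":0,"ry":0,"rz":0,"tx":0,"ty":-200,"tz":-180,"hand":1},{"rx":0,"ry":0,"rz":0,"tx":20,"ty":-245,"tz":-200,"hand":1},{"rx":0,"ry":0,"rz":0,"tx":40,"ty":-280,"tz":-200,"hand":1}]'
python3 look.py v2; python3 tilt.py v2
python3 - <<'E'
import pickle,cv2,numpy as np
s,f,sc,t=pickle.load(open("v2.pkl","rb"))
A=cv2.resize(sc["pixels"][110:260,190:340],(400,400),interpolation=cv2.INTER_CUBIC)
B=cv2.resize(cv2.imread("pics/scene0.png")[110:260,190:340],(400,400),interpolation=cv2.INTER_CUBIC)
cv2.imwrite("pics/v2c.png",np.hstack([B,A]))
E
```

```text
clock: 10.9
position: [0.5152, -0.083, 0.2056]
tool_rot: [-3.141, 0.004, -3.031]
force: [0.8, -0.7, -0.3]
grip_width: 0.0002
10.9 [ 0.5152 -0.083   0.2056] [-3.1406  0.0039 -3.0309] [ 0.775  -0.6845 -0.3499]
top0 64 mean flow [-1.135 -1.072]
scene0 1 mean flow [ 0.104 -3.591]
top0 dx dy mm, dyaw crad, tilt: [-1.091 -1.588  0.171 -0.014] sd [0.185 0.218 0.107 0.004]
   tilt only [0.012] 14.874021815197437Traceback (most recent call last):
  File "tilt.py", line 41, in <module>
    r=least_squares(res,[0,0,0,.05],args=(sel,),loss='soft_l1',f_scale=.3);cov=np.linalg.inv(r.jac.T@r.jac)*(2*r.cost/len(r.fun))
                                                                               ~~~~~~~~~~~~~^^^^^^^^^^^^^^^
    ainv = _umath_linalg.inv(a, signature=signature)
    raise LinAlgError("Singular matrix")
numpy.linalg.LinAlgError: Singular matrix
```

View pics/v2c.png

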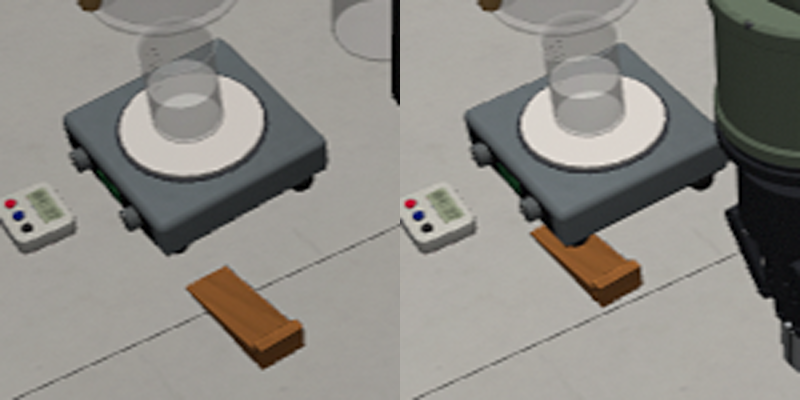

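```bash
sed -i 's/fb<.15)&(er\[:,0\]<6)/fb<.4)\&(er[:,0]<18)/; s/winSize=(13,13),maxLevel=1/winSize=(15,15),maxLevel=2/g' tilt.py
for v in v1 v2; do echo == $v; python3 tilt.py $v; done
python3 - <<'E'
from fit import *
import pickle
np.set_printoptions(precision=2,suppress=True)
s,f,sc,t=pickle.load(open("v2.pkl","rb"))
v1=pickle.load(open("v1.pkl","rb"))
for nm,fr,ims,thr in(("scene",sc,[cv2.imread("pics/scene0.png"),v1[2]["pixels"],sc["pixels"]],170),("top",t,[cv2.imread("pics/top0.png"),v1[3]["pixels"],t["pixels"]],165)):
    c=proj(fr,[[.569,.342,.07]])[0]
    for im in ims:
        g=cv2.cvtColor(im,cv2.COLOR_BGR2GRAY);m=np.zeros_like(g);x,y=c.astype(int);m[y-30:y+32,x-38:x+38]=g[y-30:y+32,x-38:x+38]>thr
        n,l,st,_=cv2.connectedComponentsWithStats(m);m=(l==1+st[1:,4].argmax()).astype(np.uint8)
        h=cv2.convexHull(cv2.findContours(m,0,1)[0][0] if 0 else max(cv2.findContours(m,0,1)[0],key=len));e=cv2.fitEllipseDirect(h);print(nm,np.array(e[0]),np.array(e[1]),round(e[2],1))
    for ti in(.083,.02,.01,0,-.01):
        th=np.linspace(0,6.28,60);P=pose([.569,.342,np.radians(4)],np.c_[.066*np.cos(th),.066*np.sin(th),.073+0*th],ti)
        e=cv2.fitEllipseDirect(proj(fr,P).astype(np.float32)[:,None]);print("   model",ti,np.array(e[0]),np.array(e[1]),round(e[2],1))
E
```

```text
== v1
top0 78 mean flow [-1.166 -1.247]
scene0 44 mean flow [ 0.438 -1.943]
top0 dx dy mm, dyaw crad, tilt: [-0.717 -1.28   0.144 -0.008] sd [0.272 0.307 0.124 0.006]
   tilt only [0.012] 21.32000275685552
scene0 dx dy mm, dyaw crad, tilt: [0.475 0.661 0.148 0.022] sd [0.479 0.59  0.336 0.007]
   tilt only [0.016] 27.655131422870312
None dx dy mm, dyaw crad, tilt: [0.243 0.042 0.089 0.016] sd [0.247 0.28  0.134 0.004]
   tilt only [0.014] 49.37054257745704
== v2
top0 74 mean flow [-1.219 -1.217]
scene0 57 mean flow [ 0.67  -1.704]
top0 dx dy mm, dyaw crad, tilt: [-0.821 -1.331  0.114 -0.012] sd [0.237 0.272 0.114 0.005]
   tilt only [0.01] 17.975591910181482
scene0 dx dy mm, dyaw crad, tilt: [0.489 0.265 0.007 0.02 ] sd [0.399 0.509 0.339 0.006]
   tilt only [0.014] 48.302951813878735
None dx dy mm, dyaw crad, tilt: [0.322 0.047 0.065 0.014] sd [0.243 0.286 0.155 0.004]
   tilt only [0.012] 67.00218490173972
scene [261.41 156.28] [37.04 53.24] 81.8
scene [261.85 154.71] [34.19 53.2 ] 84.1
scene [261.88 154.63] [34.03 53.43] 84.3
   model 0.083 [261.16 154.96] [38.38 54.75] 81.8
   model 0.02 [261.57 153.68] [35.73 54.6 ] 83.5
   model 0.01 [261.6  153.49] [35.32 54.54] 83.8
   model 0 [261.68 153.25] [34.91 54.59] 83.8
   model -0.01 [261.77 153.07] [34.5  54.59] 84.1
top [218.8  244.93] [45.01 45.44] 91.0
top [217.32 243.69] [45.1  45.74] 44.1
top [217.34 243.62] [45.06 45.6 ] 46.4
   model 0.083 [218.   244.69] [47.34 47.8 ] 85.7
   model 0.02 [216.84 243.62] [47.13 47.65] 52.9
   model 0.01 [216.64 243.43] [46.98 47.68] 53.5
   model 0 [216.42 243.29] [46.97 47.63] 49.5
   model -0.01 [216.26 243.12] [46.92 47.57] 46.5
```

```bash
python3 - <<'E'
from fit import *
import pickle
np.set_printoptions(precision=4,suppress=True)
s,f,sc,t=pickle.load(open("v2.pkl","rb"))
# wedge heel part in scene & top, checked against predicted pose
p=[.5076,.253,np.radians(96.9)]
for nm,fr in(("scene",sc),("top",t)):
    im=fr["pixels"].astype(int);m=(im[...,2]-im[...,0])>(30 if nm=="scene" else 15)
    hull=proj(fr,pose(p,WP)).round(1);h=sil(fr,None,pose(p,WP))>.5
    l,tp=hull.min(0).astype(int)-3;r,b=hull.max(0).astype(int)+4
    ys,xs=np.nonzero(m[tp:b,l:r]);print(nm,"model bbox",hull.min(0),hull.max(0),"brown bbox",xs.min()+l,ys.min()+tp,xs.max()+l+1,ys.max()+tp+1)
st=bot.observe();print(st["clock"],st["force"],st["qd"].round(3))
E
```

```text
scene model bbox [238.1 187.6] [281.2 224.2] brown bbox 239 194 281 225
top model bbox [230.  256.3] [272.5 276. ] brown bbox 242 258 273 276
11.05 [0.3319 1.6352 0.1898] [-0.078  0.026 -0.027  0.005  0.004 -0.015 -0.036]
```

```bash
python3 -m creep '[{"rx":0,"ry":0,"rz":0,"tx":0,"ty":0,"tz":0,"hand":1},{"rx":0,"ry":0,"rz":0,"tx":0,"ty":0,"tz":0,"hand":1}]'; python3 -c "
from workcell import bot
print(bot.job_done())"
```

```text
clock: 11.25
position: [0.5145, -0.0805, 0.2026]
tool_rot: [3.141, 0.0, -3.029]
force: [-0.1, 0.9, 0.1]
grip_width: -0.0
the job is handed in; nothing more can be done
None
```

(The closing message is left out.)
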